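# Close the twist-lock canister over its inner canister

### The arm

A 6-joint arm with a two-finger parallel gripper is mounted at the origin on the work surface. World frame = base frame: x ahead of the robot, y to its left, z up, the work surface at z = 0. Lengths are in m, angles in rad, forces in N, time in s.
With the tool pointing down it reaches from about 0.375 to 0.9 m from the base axis. Payload 3.1 kg.
Tool frame: the origin (TCP) lies at the very end of the fingers, on their centre line; the grasp point (between the pads) lies 19 mm behind it; x points along the fingers, y is the direction in which the jaws open and shut, and the axes are right-handed (so a half turn about x gives the same grasp; the last joint's range is limited). The gripper opens to 85 mm and grips with 20 to 120 N. Pads are 22 mm wide; open, the fingers measure 114 mm over their backs; the gripper's body (76 mm by 85 mm) begins 54 mm behind the grasp point. The pads swing forward as they close: fully open they stand 13 mm farther back than shut.
Start: joints at [-1.308, 0.527, 1.433, -0, 1.181, -0.178], TCP at [0.267, -0.565, 0.231] pointing down, gripper open.
Joint ranges: [-3.08, 3.08], [-0.75, 2.2], [0.22, 2.44], [-1.43, 4.57], [0, 2.65], [-2.85, 2.85]. Speed limits (rad/s): [2.79, 2.79, 3.14, 3.14, 3.14, 3.14].

### API

Orientations are given as a unit quaternion [x, y, z, w].
In Python, from station import sense, snapshot, camera_model, sign_off gives the robot as it stands.
- The arm moves only by the tool step_arm, never from a script. Its argument "increments" is one flat list of numbers, 5 for each row, row after row: the shift along the tool's x, y, z in units of 60 mm (1.0 is 60 mm), then the turn about the tool's x in units of 5 degrees (1.0 is 5 degrees), then the closure, from 0 (fully open) to 1 (shut). A call has exactly 5 rows; each row is the pose to reach, as a shift and turn from the pose measured when the call began, along the tool's axes at that moment; what a row does not reach only later rows make up. A row lasts 1/8 s, in which the tool goes at most 62.5 mm and 10.7 degrees, less where a joint would pass 70% of its speed; a pose out of reach is approached as far as the arm can. A call with a gripper value outside its range is refused whole. The fingers move at their own pace and stop on an object; "grip_force" is the grip in N (left out, the last holds). Time passes only in rows, so rows that repeat a pose let the fingers close, or fill a call up. It gives the time, the measured TCP pose, the force and the opening at its end, in the units of the state.
- sense(): the state, without advancing time (a new reading comes with each control period).
- snapshot(name): name is "scene" or "top" or "wrist"; returns the picture (420x560x3 uint8, blue, green, red); there is no depth.
- camera_model(name): a dict with "vertical_fov" (degrees; the focal length in pixels is half the picture's height over the tangent of half this angle, whatever the lens; pixels are square), "cx", "cy" (the principal point, pixels), "R" (3x3) and "t" (3): a world point X has camera coordinates R X + t. Camera axes: x right, y down, z forward; pixel columns grow to the right and rows downward; lengths in m; the calibration is good to about 2 mm. A picture is of the moment at which its call begins: read the wrist's pose just before it. camera_model takes no time and is no camera call; for the wrist camera it gives the pose at the moment of the call.
- sign_off(): hands the job in, once; it reports no verdict.
The state is a dict: "t": time; "q": joint angles; "qd": joint speeds; "tau": joint torques, N m; "tcp_pos": TCP position; "tool_rot": TCP orientation; "force": force on the tool from outside, world axes, zero at the start; "ft_torque": the same for the moment, N m; "finger_gap": opening from 0.0 (shut) to 1.0 (fully open).
Only numpy, scipy, OpenCV 4.12 (cv2) and the standard library are available. Lean on these libraries where they do the work, as an engineer would, in place of code of your own. Each camera call takes 0.05 s, during which the arm holds its last target. There are 200 camera calls.

### The job

Close the twist-lock canister on the workshop bench: lower the blue hood over the small brass canister that stands on the grey base, with the hood's ears clear of the two hooks, then turn it clockwise (seen from above) until its ears are home under the yellow hooks, up to the stops, and let go. Leave the brass canister standing inside and the red hood where it is.

Things in the scene. Friction and masses are not known exactly. Their poses are not given: they have to be found in the camera images.
- blue_hood_center (a point): Blue hollow hood, open below, 100 mm across, 75 mm tall, inside 92 mm across and 70 mm deep, 0.28 kg. At its foot two metal ears point along its own +x and -x, 16 mm wide, 8 mm thick, tips 70 mm from the axis. On top a black grip bar along x: 60 long, 18 wide, 44 mm tall, top 119 mm above the foot. Point: on the axis, 60 mm above the foot, z up. Half a turn looks the same.
- red_hood_center (a point): A hood of the same form and size in red (119 mm tall with its bar), not wanted here; leave it standing. This point lies on its axis 60 mm above its foot.
- base_seat (a point): Centre of the top face of the fixed grey base disc (196 mm wide, 12 thick; z up); the hood's foot rests here, on the painted blue ring. Yellow-topped hooks at its +x and -x, 60 to 94 mm out, 34 wide, 21 high, 13 mm gap beneath. Lower the hood with its x 30 to 90 deg counterclockwise of this x (mod 180), turn it clockwise till both x are in line: home. Stop wall 2 deg on. It turns freely.
- inner_center (a point): The smaller nested shell: a closed brass-coloured canister with a dark knob, 52 mm across, 66 mm tall with knob, standing loose near the middle of the base (up to 6 mm off). This point lies on its axis half-way up, 33 mm above its foot. It stays there and ends up inside the hood.

How it is judged:
At the end, for the whole second after the job is handed in: Blue hood released, at rest, flat on the base (within 4 mm, 0.08 rad), within 13 mm of its centre, ears under the hooks (x axes in line within 0.19 rad); brass canister upright inside (0.15 rad), within 25 mm of the centre; red hood within 30 mm of its start (horizontal distance between blue_hood_center and base_seat below 0.013 m and z of blue_hood_center in the frame of base_seat between 0.056 and 0.064 m and angle between blue_hood_center's own z axis and vertical below 0.08 rad and angle between the x axis of blue_hood_center and the x axis of base_seat, either way round below 0.19 rad and horizontal distance between inner_center and base_seat below 0.025 m and angle between inner_center's own z axis and vertical below 0.15 rad and distance of red_hood_center from where it was at the start of the episode below 0.03 m and linear speed of blue_hood below 0.01 m/s); the robot touches nothing.
It fails at once if the brass canister is knocked over (tilted more than 0.5 rad) (angle between inner_center's own z axis and vertical above 0.5 rad).
It fails at once if the red hood is moved more than 50 mm (distance of red_hood_center from where it was at the start of the episode above 0.05 m).
It also fails if it takes over 45 s, if anything falls off the work surface, if the arm or the gripper's body presses on something with over 40 N, if the wrist force passes 120 N, or if a joint passes its speed limit or range.

## Working session

There is one attempt and no reset: what is moved stays moved. The work goes in short steps, Python scripts to look and compute and a tool call to move; the robot and the scene stay as the last step left them, time stands still between calls to the robot, and variables do not carry over. Pictures are saved under pics/ and viewed, about 8 in all and at most 12, crops included, and the job is handed in when it is done.

Besides the shell and the picture viewer there is one more tool, called after "Emit:" as a command line: name --argument value ..., lists and objects as JSON in quotes. step_arm: Moves the arm, as the interface text tells. Its arguments: {"type":"object","properties":{"increments":{"type":"array","items":{"type":"number"}},"grip_force":{"type":"number"}},"required":["increments"]}

```bash
mkdir -p pics; ls
python3 - <<'E'
from station import *
import cv2,numpy as np
s=sense();print(s)
a=snapshot("scene");b=snapshot("top")
cv2.imwrite("pics/s0.png",a);cv2.imwrite("pics/t0.png",b)
for n in("scene","top"):print(n,camera_model(n))
E
```

```text
pics
{'t': 0.0, 'q': array([-1.30750357e+00,  5.28451435e-01,  1.43395627e+00, -8.46195737e-06,
        1.18140474e+00, -1.78490753e-01]), 'qd': array([ 0.00048852,  0.00066329,  0.00157675,  0.00197751,  0.00057914,
       -0.00039708]), 'tau': array([-4.07634270e-04, -4.42353272e+01, -1.78023309e+01, -1.70141980e-04,
        8.55043007e-03, -6.02997886e-06]), 'tcp_pos': array([ 0.26705253, -0.56424749,  0.23032552]), 'tool_rot': array([-0.68988912, -0.15571196,  0.68996118, -0.15414397]), 'force': array([-0.12028339,  0.18596923,  0.53635016]), 'ft_torque': array([ 0.01469086, -0.00386033,  0.00626978]), 'finger_gap': 0.9982353705797005}
scene {'vertical_fov': 51.457063837948766, 'cx': 278.33719533104244, 'cy': 206.5075958843148, 'R': array([[ 0.90337324,  0.42885354, -0.00119778],
       [ 0.28989007, -0.61270236, -0.73522756],
       [-0.31603882,  0.66383768, -0.67781929]]), 't': array([-0.49868623, -0.10920167,  1.11814131])}
top {'vertical_fov': 52.27010515378433, 'cx': 279.4119460592212, 'cy': 212.25245470340315, 'R': array([[-0.00544519, -0.99989633, -0.01332937],
       [-0.99018584,  0.00725286, -0.1395686 ],
       [ 0.1396508 ,  0.01243857, -0.99012269]]), 't': array([0.00797843, 0.52494003, 0.73462573])}
```

View pics/s0.png

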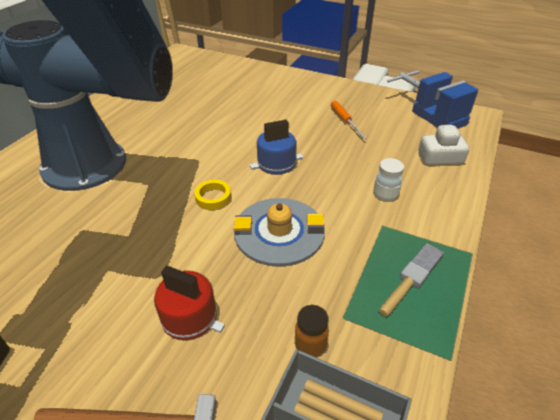

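View pics/t0.png

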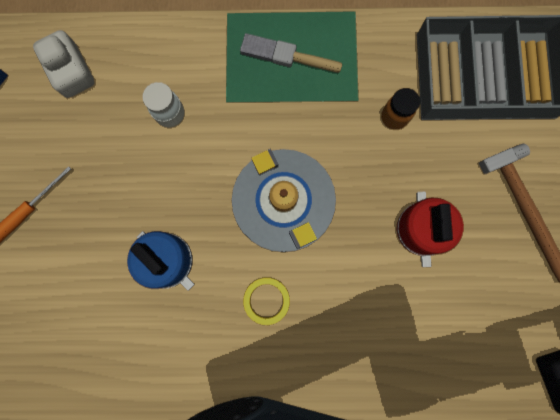

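The scene and top views show the blue hood at top (158,260) with ears near (140,238) and (187,283). The base is at (284,200) with hooks at (263,162) and (304,235), the canister is at its centre, and the red hood is at (432,226).

```bash
cat > h.py <<'E'
from station import *
import cv2,numpy as np
def ray(m,px,z):
    f=210/np.tan(np.radians(m["vertical_fov"]/2)); R=np.array(m["R"]);c=-R.T@np.array(m["t"])
    px=np.atleast_2d(px).astype(float)
    d=np.c_[(px[:,0]-m["cx"])/f,(px[:,1]-m["cy"])/f,np.ones(len(px))]@R
    return c+d*((z-c[2])/d[:,2])[:,None]
def blobs(mask,amin=30):
    n,l,st,ce=cv2.connectedComponentsWithStats(mask.astype(np.uint8))
    return [(st[i,4],ce[i],np.argwhere(l==i)[:,::-1]) for i in range(1,n) if st[i,4]>amin]
def axis(P):  # centre, heading deg, side lengths of the min rectangle (metres)
    (c,s,a)=cv2.minAreaRect((P[:,:2]*1000).astype(np.float32))
    return np.array(c),s,a
E
python3 - <<'E'
from h import *
for n,w in(("t0","top"),("s0","scene")):
    im=cv2.imread(f"pics/{n}.png");m=camera_model(w);hsv=cv2.cvtColor(im,cv2.COLOR_BGR2HSV);H,S,V=[hsv[...,i].astype(int) for i in range(3)]
    print(w)
    for nm,mk,z in(("hook",(abs(H-25)<6)&(S>215)&(V>170),.033),("dark",(V<50),.119),("blue",(abs(H-113)<12)&(S>120),.075),("orange",(abs(H-17)<5)&(S>140)&(V>120),.05)):
        for a,c,p in blobs(mk,60):
            P=ray(m,p,z)
            if a<6000: print(nm,a,c.round(),P.mean(0).round(4),[x for x in axis(P)])
    # grey disc
    mk=(S<70)&(V>70)&(V<190)
    for a,c,p in blobs(mk,15):
        z=.012 if a>2000 else .006
        P=ray(m,p,z);(cc,r)=cv2.minEnclosingCircle((P[:,:2]*1000).astype(np.float32))
        print("grey",a,c.round(),np.round(cc),round(r,1),P.mean(0).round(4))
E
```

```text
top
dark 4283 [504.  49.] [ 0.7885 -0.3761  0.119 ] [array([ 768.11126709, -364.13827515]), (155.05801391601562, 220.93572998046875), 0.0909150093793869]
dark 2850 [451.  97.] [ 0.7049 -0.2822  0.119 ] [array([ 694.58050537, -304.97442627]), (271.5881042480469, 168.07626342773438), 53.01714324951172]
dark 79 [257.  57.] [0.7803 0.0408 0.119 ] [array([780.40936279,  41.14179611]), (55.29049301147461, 4.352071285247803), 74.43940734863281]
dark 69 [ 2. 76.] [0.75   0.4734 0.119 ] [array([749.53320312, 471.23648071]), (25.26756477355957, 11.955269813537598), 4.940014362335205]
dark 99 [386. 117.] [ 0.6713 -0.1733  0.119 ] [array([ 672.16186523, -172.61938477]), (30.602270126342773, 12.23316764831543), 21.384349822998047]
dark 291 [406. 230.] [ 0.4832 -0.1974  0.119 ] [array([ 483.99456787, -201.48181152]), (76.26126098632812, 29.786846160888672), 7.935773849487305]
dark 684 [441. 223.] [ 0.4948 -0.2543  0.119 ] [array([ 495.17852783, -254.06054688]), (59.38971710205078, 30.083215713500977), 1.227211594581604]
dark 91 [535. 236.] [ 0.4726 -0.4007  0.119 ] [array([ 469.78970337, -401.8528
[... 6578 characters left out ...]
23  0.006 ]
grey 305 [446. 137.] [821. 527.] 60.7 [0.8189 0.5137 0.006 ]
grey 290 [278. 162.] [421. 254.] 97.1 [0.4497 0.215  0.006 ]
grey 698 [441. 155.] [818. 439.] 75.0 [0.8212 0.4219 0.006 ]
grey 57 [120. 151.] [43. 82.] 32.5 [0.0521 0.0777 0.006 ]
grey 723 [387. 184.] [726. 255.] 68.7 [0.7258 0.2453 0.006 ]
grey 2902 [279. 236.] [554.  -8.] 101.3 [ 0.565  -0.0225  0.012 ]
grey 29 [291. 226.] [570.  19.] 28.2 [0.5736 0.0174 0.006 ]
grey 978 [422. 264.] [852.  32.] 61.8 [0.8528 0.0314 0.006 ]
grey 135 [200. 330.] [ 524. -281.] 50.2 [ 0.5345 -0.2818  0.006 ]
grey 4093 [333. 389.] [ 797. -309.] 113.4 [ 0.7801 -0.2841  0.012 ]
grey 452 [205. 407.] [ 614. -391.] 22.4 [ 0.6149 -0.3906  0.006 ]
```

```bash
cat >> h.py <<'E'
from scipy.spatial.transform import Rotation as Ro
def state():
    s=sense();R=Ro.from_quat(s["tool_rot"]).as_matrix()
    hy=np.degrees(np.arctan2(R[1,1],R[0,1]))
    print("t",s["t"],"tcp",s["tcp_pos"].round(4),"y heading",hy.round(2),"down",R[:,0].round(3),"q",s["q"].round(2),"F",s["force"].round(1),"gap",round(s["finger_gap"],3))
    return s,R,hy
def go(p,h=None,half=True):
    s,R,hy=state(); d=R.T@(np.array(p)-s["tcp_pos"])/.06
    a=0
    if h is not None:
        a=hy-h
        a=(a+90)%180-90 if half else a
    print("inc",d.round(3),"turn",round(a/5,2),"alt",round((a-180 if a>0 else a+180)/5,2))
E
python3 -c "
from h import *
go([.46,-.29,.26]);go([.5,-.04,.27]);go([.44,.2,.27],136)"
```

```text
t 0.1 tcp [ 0.2671 -0.5643  0.2304] y heading -64.69 down [-0.001  0.002 -1.   ] q [-1.31  0.53  1.43  0.    1.18 -0.18] F [ 0.1 -0.1 -0.5] gap 0.995
inc [-0.486 -2.759 -4.862] turn 0.0 alt 36.0
t 0.1 tcp [ 0.2671 -0.5643  0.2304] y heading -64.69 down [-0.001  0.002 -1.   ] q [-1.31  0.53  1.43  0.    1.18 -0.18] F [ 0.1 -0.1 -0.5] gap 0.995
inc [-0.645 -6.241 -7.246] turn 0.0 alt 36.0
t 0.1 tcp [ 0.2671 -0.5643  0.2304] y heading -64.69 down [-0.001  0.002 -1.   ] q [-1.31  0.53  1.43  0.    1.18 -0.18] F [ 0.1 -0.1 -0.5] gap 0.995
inc [ -0.637 -10.285  -8.052] turn -4.14 alt 31.86
```

Emit:
step_arm --increments '[-0.2,-0.5,-0.85,0,0,-0.4,-1,-1.75,0,0,-0.5,-1.5,-2.6,0,0,-0.5,-2,-3.5,0,0,-0.5,-2.76,-4.3,0,0]'

```text
t: 0.72
tcp_pos: [0.4295, -0.3065, 0.2607]
tool_rot: [0.69, 0.155, -0.69, 0.154]
force: [-0.0, -1.0, -0.6]
finger_gap: 1.002
```

Emit:
step_arm --increments '[0,-0.8,-0.55,-0.8,0,0,-1.6,-1.1,-1.6,0,0,-2.4,-1.65,-2.4,0,0,-3.2,-2.2,-3.2,0,0,-4,-2.4,-4.1,0]'

```text
t: 1.35
tcp_pos: [0.4577, -0.0259, 0.261]
tool_rot: [0.651, 0.277, -0.65, 0.276]
force: [0.3, -0.1, -0.2]
finger_gap: 1.001
```

```bash
python3 -c "
from h import *
go([.44,.2,.27],-44)"
```

```text
t 1.35 tcp [ 0.4577 -0.0259  0.261 ] y heading -43.98 down [ 0.001  0.002 -1.   ] q [-0.3   0.26  1.8   0.    1.08  0.46] F [ 0.3 -0.1 -0.2] gap 1.001
inc [-0.144 -2.827 -2.505] turn 0.0 alt -36.0
```

Emit:
step_arm --increments '[0,-0.7,-0.63,0,0,-0.1,-1.4,-1.26,0,0,-0.14,-2.1,-1.9,0,0,-0.14,-2.83,-2.5,0,0,-0.14,-2.83,-2.5,0,0]'

```text
t: 1.98
tcp_pos: [0.4384, 0.2032, 0.2695]
tool_rot: [0.65, 0.279, -0.649, 0.278]
force: [0.8, 0.5, 0.3]
finger_gap: 0.999
```

```bash
python3 -c "
from h import *
state();m=camera_model('wrist');im=snapshot('wrist');cv2.imwrite('pics/w1.png',im)
import pickle;pickle.dump(m,open('w1.pkl','wb'));print(m)"
```

```text
t 1.975 tcp [0.4384 0.2032 0.2695] y heading -43.61 down [ 0.001  0.002 -1.   ] q [0.2  0.29 1.73 0.   1.12 0.96] F [0.8 0.5 0.3] gap 0.999
{'vertical_fov': 68.6129725059566, 'cx': 282.06010135010536, 'cy': 210.53488919292542, 'R': array([[ 7.24125495e-01, -6.89667845e-01, -7.28613428e-04],
       [-6.60518308e-01, -6.93822696e-01,  2.86924436e-01],
       [-1.98388086e-01, -2.07288037e-01, -9.57952941e-01]]), 't': array([-0.17731402,  0.38214614,  0.54503072])}
```

View pics/w1.png

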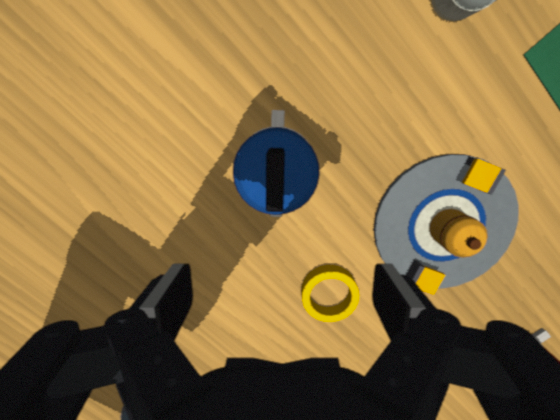

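The wrist view shows the blue hood at (276,170), with its bar spanning rows 148–210 and one ear at (278,118). The base and both hooks are visible at right.

```bash
python3 -c "
from h import *
import pickle
m=pickle.load(open('w1.pkl','rb'));im=cv2.imread('pics/w1.png');R=np.array(m['R']);print('cam',-R.T@np.array(m['t']))
hsv=cv2.cvtColor(im,cv2.COLOR_BGR2HSV);H,S,V=[hsv[...,i].astype(int) for i in range(3)]
roi=np.zeros(H.shape,bool);roi[100:225,220:330]=1
for a,c,p in blobs((V<45)&roi):
  P=ray(m,p,.119);print('dark',a,c,p.min(0),p.max(0),axis(P))
for a,c,p in blobs((abs(H-113)<12)&(S>100)&roi|((V<45)&roi),800):
  P=ray(m,p,.075);print('blue',a,c,axis(P),cv2.minEnclosingCircle((P[:,:2]*1000).astype(np.float32)))
for a,c,p in blobs((S<90)&(V>60)&roi,20): print('ear',a,c,axis(ray(m,p,.008)))
r2=np.zeros(H.shape,bool);r2[140:300,370:530]=1
for a,c,p in blobs((abs(H-24)<7)&(S>200)&(V>170)&r2,80): print('hook/brass',a,c,axis(ray(m,p,.033)))
for a,c,p in blobs((abs(H-110)<14)&(S>110)&r2,80):
  P=ray(m,p,.012);print('ring',a,c,cv2.minEnclosingCircle((P[:,:2]*1000).astype(np.float32)))
for a,c,p in blobs((S<80)&(V>60)&(V<200)&r2,1500):
  P=ray(m,p,.012);print('disc',a,c,cv2.minEnclosingCircle((P[:,:2]*1000).astype(np.float32)))
"
```

```text
cam [0.48893972 0.25583224 0.41233752]
dark 1081 [274.66697502 178.2506938 ] [266 148] [284 210] (array([444.45373535, 219.52250671]), (60.87226104736328, 17.11553955078125), 45.53834533691406)
blue 5688 [275.49542897 170.80221519] (array([443.75524902, 219.7260437 ]), (92.95215606689453, 93.5621566772461), 74.54653930664062) ((444.1844177246094, 219.27044677734375), 47.90757369995117)
ear 328 [278.42987805 121.91158537] (array([483.31900024, 250.44372559]), (35.54368209838867, 72.47730255126953), 38.45957946777344)
ear 128 [261.375    201.328125] (array([399.56933594, 200.93051147]), (42.15190124511719, 108.6126937866211), 17.697851181030273)
ear 26 [314.11538462 187.5       ] (array([457.546875  , 161.84567261]), (36.912384033203125, 3.5280745029449463), 24.47063636779785)
hook/brass 703 [482.36415363 175.35135135] (array([622.06097412,  34.88912201]), (33.104862213134766, 33.008094787597656), 25.757022857666016)
hook/brass 547 [467.37659963 238.06032907] (array([561.79388428, -24.28428459]), (44.28313446044922, 43.82192611694336), 66.98072814941406)
hook/brass 472 [429.56355932 280.60805085] (array([487.21716309, -39.74084473]), (33.5078010559082, 32.169803619384766), 25.856935501098633)
ring 943 [440.40509014 219.28419936] ((554.6419067382812, -2.9281599521636963), 52.739131927490234)
disc 9579 [441.7499739 220.9432091] ((545.2182006835938, -10.445545196533203), 110.73715209960938)
```

```bash
python3 -c "
from h import *
go([.444,.2195,.085],-44.5)"
```

```text
t 2.025 tcp [0.4388 0.2014 0.2694] y heading -43.73 down [ 0.     0.001 -1.   ] q [0.2  0.29 1.73 0.   1.12 0.96] F [ 0.8  0.3 -0.4] gap 1.003
inc [ 3.074 -0.145 -0.275] turn 0.15 alt -35.85
```

Emit:
step_arm --increments '[0.6,-0.145,-0.275,0.15,0,1.3,-0.145,-0.275,0.15,0,1.9,-0.145,-0.275,0.15,0,1.9,-0.145,-0.275,0.15,0,1.9,-0.145,-0.275,0.15,0]'

```text
t: 2.65
tcp_pos: [0.445, 0.2187, 0.1563]
tool_rot: [0.653, 0.273, -0.651, 0.273]
force: [-0.2, -0.1, -0.1]
finger_gap: 1.0
```

```bash
python3 -c "
from h import *
go([.444,.2195,.085],-44.5)"
```

```text
t 2.65 tcp [0.445  0.2187 0.1563] y heading -44.56 down [ 0.002  0.001 -1.   ] q [0.23 0.47 1.83 0.   0.84 1.01] F [-0.2 -0.1 -0.1] gap 1.0
inc [ 1.189 -0.022  0.005] turn -0.01 alt 35.99
```

Emit:
step_arm --increments '[0.4,0,0,0,0,0.8,0,0,0,0,1.19,0,0,0,0,1.19,0,0,0,0,1.19,0,0,0,0.5]' --grip_force 60

```text
t: 3.28
tcp_pos: [0.4465, 0.219, 0.0864]
tool_rot: [0.654, 0.273, -0.65, 0.273]
force: [0.6, 0.7, 0.1]
finger_gap: 0.817
```

Emit:
step_arm --increments '[0,0,0,0,0.8,0,0,0,0,1,0,0,0,0,1,0,0,0,0,1,0,0,0,0,1]'

```text
t: 3.9
tcp_pos: [0.4463, 0.2191, 0.0866]
tool_rot: [0.654, 0.273, -0.65, 0.273]
force: [-1.0, 0.9, 3.2]
finger_gap: 0.198
```

```bash
python3 -c "
from h import *
state()"
```

```text
t 3.9 tcp [0.4463 0.2191 0.0866] y heading -44.58 down [ 0.005  0.002 -1.   ] q [0.23 0.59 1.88 0.   0.66 1.01] F [-1.   0.9  3.2] gap 0.198
```

Emit:
step_arm --increments '[-0.3,0,0,0,1,-0.8,0,0,0,1,-1.5,0,0,0,1,-2.2,0,0,0,1,-2.4,0,0,0,1]'

```text
t: 4.53
tcp_pos: [0.4468, 0.219, 0.2324]
tool_rot: [0.656, 0.273, -0.649, 0.273]
force: [0.7, -0.0, -2.3]
finger_gap: 0.202
```

```bash
python3 -c "
from h import *
go([.5546,-.0026,.23],-15)"
```

```text
t 4.525 tcp [0.4468 0.219  0.2324] y heading -44.57 down [ 0.009  0.003 -1.   ] q [0.23 0.35 1.75 0.   1.03 1.01] F [ 0.7 -0.  -2.3] gap 0.202
inc [0.045 3.871 1.37 ] turn -5.91 alt 30.09
```

Emit:
step_arm --increments '[0,0.6,0.22,-0.8,1,0,1.4,0.5,-2,1,0,2.2,0.8,-3.4,1,0,3,1.1,-4.7,1,0,3.5,1.25,-5.9,1]'

```text
t: 5.15
tcp_pos: [0.5436, 0.0158, 0.2305]
tool_rot: [0.563, 0.43, -0.559, 0.431]
force: [-0.7, 0.1, -2.7]
finger_gap: 0.202
```

```bash
python3 -c "
from h import *
go([.5546,-.0026,.23],-15)"
```

```text
t 5.15 tcp [0.5436 0.0158 0.2305] y heading -14.99 down [ 0.006  0.003 -1.   ] q [-0.18  0.42  1.64  0.    1.08  0.08] F [-0.7  0.1 -2.7] gap 0.202
inc [0.008 0.256 0.249] turn 0.0 alt -36.0
```

Emit:
step_arm --increments '[0,0.15,0.15,0,1,0,0.256,0.25,0,1,0,0.256,0.25,0,1,0,0.256,0.25,0,1,0,0.256,0.25,0,1]'

```text
t: 5.78
tcp_pos: [0.5542, -0.0017, 0.2306]
tool_rot: [0.563, 0.43, -0.558, 0.431]
force: [-0.6, 0.3, -2.6]
finger_gap: 0.201
```

```bash
python3 -c "
from h import *
state();a=snapshot('scene');b=snapshot('wrist')
state();cv2.imwrite('pics/b2.png',np.hstack([cv2.resize(a[60:360,100:460],(432,360)),cv2.resize(b,(368,276)) if 0 else cv2.resize(b[:360,80:448],(368,360))]))
cv2.imwrite('pics/s2.png',a);cv2.imwrite('pics/w2.png',b)"
```

```text
t 5.775 tcp [ 0.5542 -0.0017  0.2306] y heading -14.93 down [ 0.006  0.003 -1.   ] q [-0.21  0.43  1.62  0.    1.09  0.05] F [-0.6  0.3 -2.6] gap 0.201
t 5.875 tcp [ 0.5544 -0.002   0.2307] y heading -14.94 down [ 0.006  0.003 -1.   ] q [-0.21  0.43  1.62  0.    1.09  0.05] F [-0.3  0.9 -3. ] gap 0.202
```

View pics/b2.png

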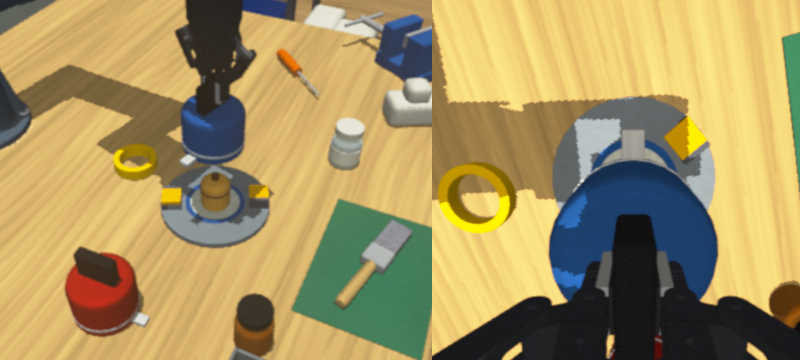

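The hood hangs over the canister, with its ears about 45° away from the hooks. The canister is centred. I'm lowering it now.

Emit:
step_arm --increments '[0.5,0,0,0,1,1,0,0,0,1,1.4,0,0,0,1,1.7,0,0,0,1,1.8,0,0,0,1]'

```text
t: 6.5
tcp_pos: [0.5544, -0.0014, 0.1218]
tool_rot: [0.563, 0.431, -0.559, 0.431]
force: [-0.9, 0.8, -2.8]
finger_gap: 0.204
```

Emit:
step_arm --increments '[0.1,0,0,0,1,0.2,0,0,0,1,0.3,0,0,0,1,0.36,0,0,0,1,0.36,0,0,0,1]'

```text
t: 7.12
tcp_pos: [0.5544, -0.0013, 0.1]
tool_rot: [0.563, 0.431, -0.559, 0.431]
force: [0.3, 0.3, -2.8]
finger_gap: 0.201
```

```bash
python3 -c "
from h import *
go([.5546,-.0016,.0986],-15)"
```

```text
t 7.125 tcp [ 0.5544 -0.0013  0.1   ] y heading -14.94 down [ 0.004  0.004 -1.   ] q [-0.21  0.62  1.73  0.01  0.79  0.05] F [ 0.3  0.3 -2.8] gap 0.201
inc [0.023 0.005 0.005] turn 0.01 alt -35.99
```

Emit:
step_arm --increments '[0.02,0,0,0,1,0.03,0,0,0,1,0.04,0,0,0,1,0.04,0,0,0,1,0.04,0,0,0,1]'

```text
t: 7.75
tcp_pos: [0.5545, -0.0012, 0.0985]
tool_rot: [0.563, 0.431, -0.559, 0.431]
force: [-3.1, -0.1, 5.7]
finger_gap: 0.203
```

Emit:
step_arm --increments '[0,0,0,1.5,1,0,0,0,3,1,0,0,0,4.5,1,0,0,0,6,1,0,0,0,7.5,1]'

```text
t: 8.38
tcp_pos: [0.5556, -0.0014, 0.0987]
tool_rot: [0.673, 0.226, -0.667, 0.226]
force: [1.2, -0.2, -1.3]
finger_gap: 0.205
```

Emit:
step_arm --increments '[0,0,0,0.5,1,0,0,0,1,1,0,0,0,1.2,1,0,0,0,1.2,1,0,0,0,1.2,1]'

```text
t: 9.0
tcp_pos: [0.5559, -0.0015, 0.0987]
tool_rot: [0.684, 0.191, -0.678, 0.191]
force: [0.1, 0.3, -1.6]
finger_gap: 0.204
```

```bash
python3 -c "
from h import *
s,_,_=state();print(s['ft_torque'].round(2),s['tau'].round(2))"
```

```text
t 9.0 tcp [ 0.5559 -0.0015  0.0987] y heading -58.64 down [ 0.008  0.003 -1.   ] q [-0.21  0.62  1.72  0.01  0.79  0.81] F [ 0.1  0.3 -1.6] gap 0.204
[-0.13 -0.11  0.03] [ 8.00e-02 -4.25e+01 -1.10e+01  9.00e-02  2.40e-01  3.00e-02]
```

Emit:
step_arm --increments '[0,0,0,0.2,1,0,0,0,0.4,1,0,0,0,0.5,1,0,0,0,0.5,1,0,0,0,0.5,1]'

```text
t: 9.62
tcp_pos: [0.5559, -0.0015, 0.0987]
tool_rot: [0.688, 0.176, -0.682, 0.176]
force: [0.4, 0.4, -1.9]
finger_gap: 0.198
```

```bash
python3 -c "
from h import *
s,_,_=state();print(s['ft_torque'].round(2),s['tau'].round(2))"
```

```text
t 9.625 tcp [ 0.5559 -0.0015  0.0987] y heading -61.14 down [ 0.008  0.003 -1.   ] q [-0.21  0.62  1.72  0.01  0.79  0.86] F [ 0.4  0.4 -1.9] gap 0.198
[-0.08 -0.2   0.07] [-2.000e-02 -4.244e+01 -1.100e+01  4.000e-02  2.200e-01  3.000e-02]
```

Emit:
step_arm --increments '[0,0,0,0.2,1,0,0,0,0.3,1,0,0,0,0.4,1,0,0,0,0.4,1,0,0,0,0.4,1]'

```text
t: 10.25
tcp_pos: [0.5559, -0.0015, 0.0988]
tool_rot: [0.691, 0.165, -0.685, 0.164]
force: [0.8, 0.6, -0.5]
finger_gap: 0.203
```

```bash
python3 -c "
from h import *
s,_,_=state();print(s['ft_torque'].round(2),s['tau'].round(2))"
```

```text
t 10.25 tcp [ 0.5559 -0.0015  0.0988] y heading -63.14 down [ 0.008  0.003 -1.   ] q [-0.21  0.62  1.72  0.01  0.79  0.89] F [ 0.8  0.6 -0.5] gap 0.203
[-0.12 -0.21 -0.  ] [ 2.000e-02 -4.240e+01 -1.096e+01  6.000e-02  2.400e-01  3.000e-02]
```

Heading is now 27° and still turning freely, so I'm feeling on for the stop.

Emit:
step_arm --increments '[0,0,0,0.2,1,0,0,0,0.3,1,0,0,0,0.4,1,0,0,0,0.4,1,0,0,0,0.4,1]'

```text
t: 10.88
tcp_pos: [0.5558, -0.0016, 0.0987]
tool_rot: [0.693, 0.153, -0.688, 0.152]
force: [0.9, -0.9, -1.8]
finger_gap: 0.201
```

```bash
python3 -c "
from h import *
s,_,_=state();print(s['ft_torque'].round(2),s['tau'].round(2))"
```

```text
t 10.875 tcp [ 0.5558 -0.0016  0.0987] y heading -65.14 down [ 0.007  0.003 -1.   ] q [-0.21  0.62  1.72  0.01  0.79  0.93] F [ 0.9 -0.9 -1.8] gap 0.201
[-0.11 -0.2   0.04] [ 3.000e-02 -4.235e+01 -1.092e+01  7.000e-02  2.600e-01  3.000e-02]
```

Emit:
step_arm --increments '[0,0,0,0.2,1,0,0,0,0.3,1,0,0,0,0.3,1,0,0,0,0.3,1,0,0,0,0.3,1]'

```text
t: 11.5
tcp_pos: [0.556, -0.0019, 0.0988]
tool_rot: [0.695, 0.143, -0.69, 0.143]
force: [0.9, -3.7, -3.1]
finger_gap: 0.202
```

```bash
python3 -c "
from h import *
s,_,_=state();print(s['ft_torque'].round(2),s['tau'].round(2));state()
b=snapshot('wrist');a=snapshot('scene')
cv2.imwrite('pics/b3.png',np.hstack([cv2.resize(a[140:290,190:370],(432,360)),cv2.resize(b[:360,80:448],(368,360))]))"
```

```text
t 11.5 tcp [ 0.556  -0.0019  0.0988] y heading -66.6 down [ 0.008  0.002 -1.   ] q [-0.21  0.62  1.72  0.    0.79  0.95] F [ 0.9 -3.7 -3.1] gap 0.202
[-0.92 -0.25  0.22] [  1.62 -42.93 -10.5    1.02   0.63   0.26]
t 11.5 tcp [ 0.556  -0.0019  0.0988] y heading -66.6 down [ 0.008  0.002 -1.   ] q [-0.21  0.62  1.72  0.    0.79  0.95] F [ 0.9 -3.7 -3.1] gap 0.202
```

View pics/b3.png

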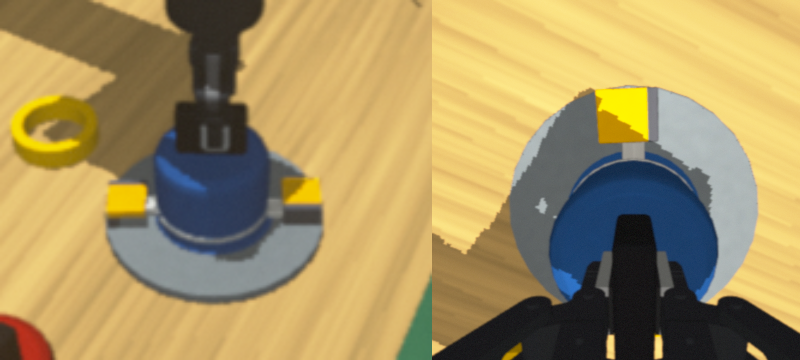

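The wrist torque has risen at 23.4°, which agrees with the stop I expected from the hook edges (about 25.5° home less 2°). The view shows both ears under the hooks. I'll ease back 1° and release.

Emit:
step_arm --increments '[0,0,0,-0.2,1,0,0,0,-0.2,1,0,0,0,-0.2,0.9,0,0,0,-0.2,0.5,0,0,0,-0.2,0]'

```text
t: 12.22
tcp_pos: [0.5559, -0.0016, 0.0989]
tool_rot: [0.694, 0.15, -0.688, 0.149]
force: [0.2, -0.1, -1.0]
finger_gap: 0.621
```

Emit:
step_arm --increments '[0,0,0,0,0,0,0,0,0,0,0,0,0,0,0,0,0,0,0,0,0,0,0,0,0]'

```text
t: 12.85
tcp_pos: [0.5559, -0.0017, 0.0989]
tool_rot: [0.694, 0.15, -0.688, 0.149]
force: [-0.1, -0.5, 0.3]
finger_gap: 1.0
```

Emit:
step_arm --increments '[-0.3,0,0,0,0,-0.8,0,0,0,0,-1.5,0,0,0,0,-2.2,0,0,0,0,-2.8,0,0,0,0]'

```text
t: 13.48
tcp_pos: [0.5546, -0.002, 0.2685]
tool_rot: [0.694, 0.149, -0.688, 0.149]
force: [1.1, 0.6, 0.1]
finger_gap: 0.997
```

Run:
```python
from h import *
state();m=camera_model('wrist');im=snapshot('wrist');t=snapshot('scene')
hsv=cv2.cvtColor(im,cv2.COLOR_BGR2HSV);H,S,V=[hsv[...,i].astype(int) for i in range(3)]
roi=np.zeros(H.shape,bool);roi[:260,190:370]=1
for a,c,p in blobs((V<45)&roi,200): print('bar',a,c,p.min(0),p.max(0),axis(ray(m,p,.131)))
for a,c,p in blobs(((abs(H-113)<12)&(S>100)|(V<45))&roi,800): print('hood',c,cv2.minEnclosingCircle((ray(m,p,.087)[:,:2]*1000).astype(np.float32)))
for a,c,p in blobs((abs(H-24)<7)&(S>200)&(V>120),80): print('yellow',a,c,axis(ray(m,p,.033)))
cv2.imwrite('pics/b4.png',np.hstack([cv2.resize(t[140:340,130:370],(432,360)),cv2.resize(im,(368,276))[:, :] if 0 else cv2.resize(im[:360,80:448],(368,360))]))
```

```text
t 13.475 tcp [ 0.5546 -0.002   0.2685] y heading -65.63 down [ 0.009  0.002 -1.   ] q [-0.21  0.39  1.57  0.    1.18  0.94] F [1.1 0.6 0.1] gap 0.997
bar 1138 [281.5026362  197.81282953] [273 166] [291 230] (array([556.11071777,  -1.88786697]), (62.06596374511719, 16.769115447998047), 23.90707778930664)
hood [281.57759441 186.02205649] ((558.6314086914062, -0.09229433536529541), 51.509727478027344)
yellow 803 [276.61643836 116.09838107] (array([622.09100342,  34.81980515]), (32.73963165283203, 31.74429702758789), 24.794025421142578)
yellow 462 [286.62554113 240.82467532] (array([485.29260254, -40.83473206]), (28.28321647644043, 30.62200164794922), 24.33148956298828)
yellow 883 [216.39071348 287.62287656] (array([378.42892456,  20.65685081]), (80.25698852539062, 63.46148681640625), 19.641916275024414)
```

View pics/b4.png

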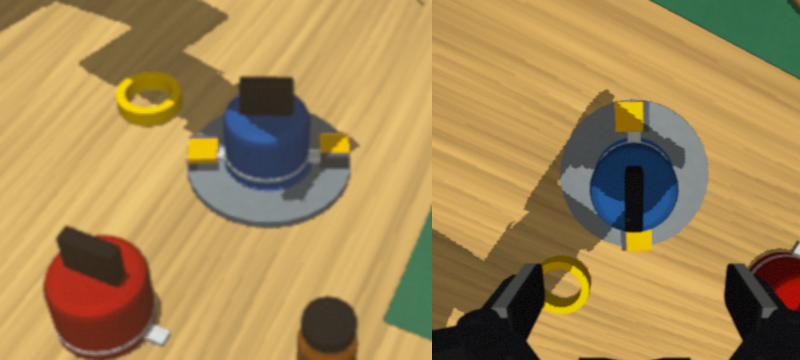

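```bash
python3 -c "
from h import *
state();print(sign_off())"
```

```text
t 13.575 tcp [ 0.5572 -0.0025  0.2714] y heading -65.62 down [ 0.017  0.    -1.   ] q [-0.21  0.38  1.57  0.    1.17  0.94] F [0.8 0.1 0.1] gap 1.002
the job is handed in; nothing more can be done
None
```

The blue hood is closed over the brass canister with its ears under the hooks, and I handed the job in at 13.6 s. I lowered it about 45° counterclockwise of home, turned it clockwise until the wrist torque rose at the stop, eased back 1°, let go and lifted clear.

- **Position:** the last wrist view puts the hood's bar at (0.556, -0.002), about 2 mm from the base centre I measured. Contact came at the tool height expected for a foot flat on the base.
- **Angle:** the hood's x axis is at about 24°. My two estimates of the base's x axis disagree: the hook edges gave about 25° and the line between the hook centres about 29°. The stop, felt near 23.4°, supports the first. Either way the error is within 5°, against about 11° allowed.
- **Canister:** it can't be seen under the hood. It stood centred before lowering, no side force showed while lowering, and the hood sits flat.
- **Red hood:** the robot didn't touch it, and it looks unmoved in the last picture. I didn't measure it again.

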